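# Short out the tester, then hold a capacitor down in its sprung nest

### The arm

A 6-joint arm with a two-finger parallel gripper is mounted at the origin on the work surface; the furniture and walls round the work are solid. World frame = base frame: x ahead of the robot, y to its left, z up, the work surface at z = 0. Lengths are in m, angles in degrees, forces in N, time in s.
With the tool pointing down it reaches from about 0.25 to 0.725 m from the base axis. Payload 9.7 kg.
Tool frame: the origin (TCP) lies between the finger pads; the fingertips stand 25 mm ahead of it and the grasp point (between the pads) lies 6 mm ahead of it; z points along the fingers, y is the line along which they close (so a half turn about z gives the same grasp; the last joint's range is limited). The gripper opens to 85 mm and grips with 20 to 120 N. Pads are 22 mm wide; open, the fingers measure 114 mm over their backs; the gripper's body (76 mm by 85 mm) begins 54 mm behind the grasp point. The pads swing forward as they close: fully open they stand 13 mm farther back than shut.
Start: joints at [-64.973, 4.979, 10.078, 95.1, 0, 90], TCP at [0.233, -0.498, 0.256] pointing down, gripper open.
Joint ranges: [-179.16, 179.16], [-48.56, 103.87], [-65.8, 70.77], [-126.05, 130.52], [-82.76, 87.17], [-180, 180]. Speed limits (degrees/s): [127.2, 127.2, 147.25, 180, 180, 180].

### API

Orientations are given as [roll, pitch, yaw] about the fixed x, y, z axes, in that order (R = Rz(yaw) Ry(pitch) Rx(roll)).
In Python, from workcell import bot gives the robot as it stands.
- The arm moves only by the shell command python3 drive.py 'ROWS' [FORCE]. ROWS is a JSON list of rows, 1 to 5 of them, each of 5 numbers: dx, dy, dz in units of 50 mm, then a turn about the tool's z in units of 10 degrees, then the finger opening in m; each row is the pose to reach, as a shift and turn from the pose commanded when the command began, along the tool's axes at that moment; what a row does not reach only later rows make up. A row lasts 1/12 s, in which the tool goes at most 0.0417 m and 7.16 degrees, less where a joint would pass 70% of its speed; a pose out of reach is approached as far as the arm can. The fingers move at their own pace and stop on an object; FORCE is the grip in N (left out, the last holds). Time passes only in rows, so rows that do not move let the fingers close. It prints the time, the measured TCP pose, the force, the opening and the grip force at its end. Input that does not fit is refused with a message, and nothing moves.
- bot.get_obs(): the state, without advancing time (a new reading comes with each control period).
- bot.camera(name): name is "scene" or "top"; returns the picture (480x640x3 uint8, blue, green, red); there is no depth.
- bot.camera_info(name): a dict with "mtx" (3x3 intrinsics, pixels), "k1" (the pictures are not rectified: a ray, as slopes to the right and down, at radius r is drawn at 1 + k1 r^2 times it, then the intrinsics apply), "extrinsics" (4x4, takes a point from camera to world coordinates). Camera axes: x right, y down, z forward; pixel columns grow to the right and rows downward; lengths in m; the calibration is good to about 2 mm. A picture is of the moment at which its call begins. camera_info takes no time and is no camera call.
- bot.job_done(): hands the job in; it is judged then, once.
The state is a dict: "time": time; "q": joint angles; "qd": joint speeds; "joint_efforts": joint torques, N m; "ee_pos": TCP position; "tcp_rot": TCP orientation; "wrist_force": force on the tool from outside, world axes, zero at the start; "torque": the same for the moment, N m; "opening": finger opening in m; "grasp_force": force on a finger pad.
Only numpy, scipy, OpenCV 4.12 (cv2) and the standard library are available. Lean on these libraries where they do the work, as an engineer would, in place of code of your own. Each camera call takes 0.05 s, during which the arm holds its last target. There are 200 camera calls.

### The job

Check the blue can capacitor on the bench tester. First, with the nest still empty, clear any charge left in the tester: swing the red-knobbed shorting lever over to its stop and let it spring back. Then stand the blue capacitor upright in the white sprung ring with its white stripe (minus) towards the black mark, push it all the way down onto the contact posts and keep it held down: you finish while still holding it there. Leave the black capacitor, the multimeter and the tape roll where they are.

Things in the scene. Friction and masses are not known exactly. Their poses are not given: they have to be found in the camera images.
- tester: Component tester: grey-topped low box 110 x 220 x 28 mm high, fixed, at any place and small yaw. Origin under its centre; x to its back (away from the robot), y to its left, z up. Ring nest at (0, +52 mm), lever pivot at (+12, -58 mm, 40 mm up). Behind the lever stand two brass posts, 74 mm high, at (+38, -44) and (+38, -72 mm)
- nest_center (a point): Centre of the ring's seat when the ring is up: on the nest's axis, 60 mm above the mat. Axes as the tester
- nest_minus (a point): Point 10 mm to the front (tester -x) of nest_center, above the minus contact post. That side has a black disc on the box and a black patch on the ring; the oppopoint (back) side is red
- ring (a joint): Travel of the white sprung ring, m: 0 up, 0.012 down at its stop (terminals on the contact posts). Spring 4 N at 0, 10 N at the stop: it stays up under the capacitor alone and rises again when let go. Flat seat inside a wall 10.5 mm high, bore 43 mm, flared mouth; outside diameter 54 mm. Three bolt heads 33 mm from its axis reach 64 mm above the mat
- shorting_lever (a joint): Angle of the shorting lever, rad: 0 at rest (leaning 0.4 rad to the tester's front, -x), 0.8 at its stop (leaning 0.4 rad to the back), where its copper blade meets the two brass posts. It turns about the tester's y axis through point lever_hinge. A spring brings it back by itself; about 1.5 N at the knob to start it, 4 N at the stop
- lever_knob (a point): Centre of the red ball knob, 24 mm across, on top of the lever, 85 mm from the hinge axis; about 118 mm above the mat at rest
- lever_hinge (a point): Point on the lever's hinge axis, 40 mm above the mat
- cap_blue: Blue can capacitor standing upright, 40 mm diameter, 66 mm high, about 0.15 kg. Origin at the centre of its underside, z up. The white stripe down its side (continued as a white tick on the top rim) and its minus terminal lie on its own -x side
- cap_blue_minus (a point): The minus terminal, on the underside of the blue capacitor, 10 mm from its axis towards the white stripe
- cap_black: Black can capacitor of the same size, upright; bystander. Origin at the centre of its underside
- multimeter: Grey and yellow multimeter lying on its back, 160 x 83 x 47 mm; bystander. Origin under its centre, x along its length
- tape_roll: Black roll of tape lying flat, 100 mm diameter, 19 mm high; bystander. Origin under its centre

How it is judged:
By the outcome, as a careful person would: the job done as asked, in the order asked, and still so for the second after the job is handed in, while the arm keeps its last pose, push and grip.
It also fails if it takes over 64 s, if anything falls off the work surface, if the arm or the gripper's body presses on something with over 40 N, if the wrist force passes 120 N, or if a joint passes its speed limit or range.

## Working session

There is one attempt and no reset: what is moved stays moved. The work goes in short steps, Python scripts to look and compute and a shell command to move; the robot and the scene stay as the last step left them, time stands still between calls to the robot, and variables do not carry over. Pictures are saved under pics/ and viewed, at most 10 in all, crops included, and the job is handed in when it is done.

```bash
ls; mkdir -p pics; python3 - <<'E'
from workcell import bot
import cv2
o=bot.get_obs(); print(o)
for n in("scene","top"):
    cv2.imwrite(f"pics/{n}0.png",bot.camera(n)); print(n,bot.camera_info(n))
E
```

```text
drive.py
pics
workcell.py
{'time': 0.0, 'q': array([-6.49736404e+01,  5.01078855e+00,  1.00322990e+01,  9.50985036e+01,
       -1.34676816e-03,  9.00015173e+01]), 'qd': array([-0.03242592, -0.05751755, -0.0243319 ,  0.06686404, -0.0142148 ,
       -0.06210211]), 'joint_efforts': array([ 3.92955571e-04, -5.20385814e+01,  4.64807332e+01,  1.60393986e-02,
        2.11120806e-05, -2.35572116e-05]), 'ee_pos': array([ 0.23257861, -0.4981824 ,  0.25556673]), 'tcp_rot': array([-1.79923007e+02,  1.34880590e-03,  2.50248441e+01]), 'wrist_force': array([-0.31583731,  0.13757914, -0.0237715 ]), 'torque': array([0.09289119, 0.04460413, 0.01004436]), 'grasp_force': 0.0, 'opening': 0.08532702294356033}
scene {'mtx': array([[538.05776291,   0.        , 329.54114132],
       [  0.        , 538.05776291, 241.89097161],
       [  0.        ,   0.        ,   1.        ]]), 'k1': -0.13633627223815606, 'extrinsics': array([[-9.07127099e-01, -3.15509603e-01,  2.78521302e-01,
         1.89655125e-01],
       [-4.20856252e-01,  6.79014498e-01, -6.01514195e-01,
         7.10468893e-01],
       [ 6.63502594e-04, -6.62867258e-01, -7.48736641e-01,
         7.77485264e-01],
       [ 0.00000000e+00,  0.00000000e+00,  0.00000000e+00,
         1.00000000e+00]])}
top {'mtx': array([[564.94112702,   0.        , 322.70341512],
       [  0.        , 564.94112702, 237.33266383],
       [  0.        ,   0.        ,   1.        ]]), 'k1': -0.06614732469054416, 'extrinsics': array([[ 0.02183997, -0.99554834,  0.0916871 ,  0.34312424],
       [-0.99970193, -0.02274756, -0.00886541,  0.17222666],
       [ 0.0109116 , -0.09146615, -0.9957484 ,  1.10147614],
       [ 0.        ,  0.        ,  0.        ,  1.        ]])}
```
View pics/scene0.png

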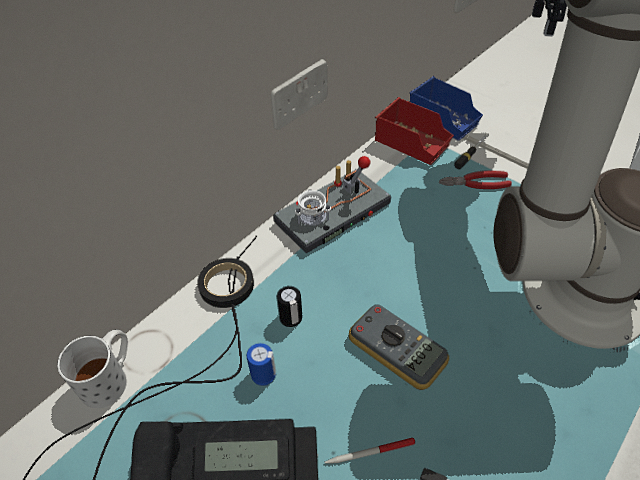

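View pics/top0.png

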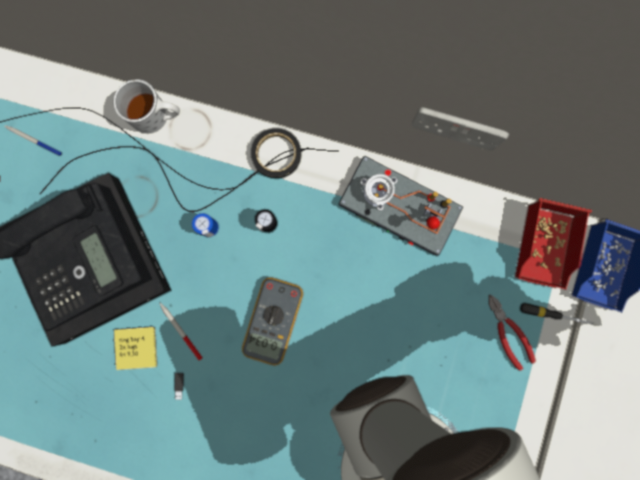

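The scene view shows the tester near (335,212) with its red knob at (364,162), the blue cap at (262,364) and the black cap at (289,306). In the top view the tester is near (400,205), the ring at (380,189), the knob at (434,223) and the blue cap at (205,224). I'll zoom in on these and measure them.

```bash
cat > h.py <<'E'
import numpy as np,cv2
from workcell import bot
CI={n:bot.camera_info(n) for n in("scene","top")}
def ray(n,u,v):
    c=CI[n];k=c["mtx"]
    p=cv2.undistortPoints(np.array([[[u,v]]],float),k,np.array([c["k1"],0,0,0.]))[0,0]
    T=c["extrinsics"];return T[:3,3],T[:3,:3]@np.array([p[0],p[1],1])
def plane(n,u,v,z):
    o,d=ray(n,u,v);return o+d*(z-o[2])/d[2]
def tri(a,b):
    (o,d),(p,e)=ray("scene",*a),ray("top",*b)
    s=np.linalg.lstsq(np.c_[d,-e],p-o,rcond=None)[0]
    x,y=o+d*s[0],p+e*s[1];return (x+y)/2,np.linalg.norm(x-y)
def proj(n,P):
    c=CI[n];R=c["extrinsics"];q=np.linalg.inv(R)@np.r_[P,1]
    return cv2.projectPoints(q[:3].reshape(1,1,3),np.zeros(3),np.zeros(3),c["mtx"],np.array([c["k1"],0,0,0.]))[0].ravel()
E
cat > a.py <<'E'
from h import *
im={n:cv2.imread(f"pics/{n}0.png") for n in CI}
def crop(n,x,y,w,h,W,H): return cv2.resize(im[n][y:y+h,x:x+w],(W,H),interpolation=cv2.INTER_CUBIC)
M=np.vstack([np.hstack([crop("scene",265,145,135,110,486,396),crop("scene",240,335,45,57,314,396)]),
 np.hstack([crop("top",335,150,135,110,250,204),crop("top",185,205,44,36,250,204),crop("top",345,160,76,62,300,204)])])
cv2.imwrite("pics/m.png",M)
def blobs(n,f):
    hsv=cv2.cvtColor(im[n],cv2.COLOR_BGR2HSV);m=f(hsv).astype(np.uint8)
    _,_,s,c=cv2.connectedComponentsWithStats(m)
    return [(np.round(c[i],1).tolist(),s[i].tolist()) for i in range(1,len(s)) if s[i][4]>15]
for n in CI:
    print(n,"red",blobs(n,lambda h:((h[...,0]<6)|(h[...,0]>174))&(h[...,1]>180)&(h[...,2]>110)))
    print(n,"blue",blobs(n,lambda h:(abs(h[...,0].astype(int)-112)<10)&(h[...,1]>170)&(h[...,2]>80)))
E
python3 a.py
```

```text
scene red [([364.2, 160.2], [360, 157, 10, 8, 59])]
scene blue [([260.4, 367.4], [247, 344, 28, 41, 578])]
top red [([433.3, 222.6], [428, 217, 12, 12, 109]), ([525.1, 263.1], [520, 256, 12, 18, 34])]
top blue [([47.6, 147.4], [39, 142, 21, 12, 42]), ([206.1, 223.9], [192, 214, 26, 20, 169])]
```

View pics/m.png

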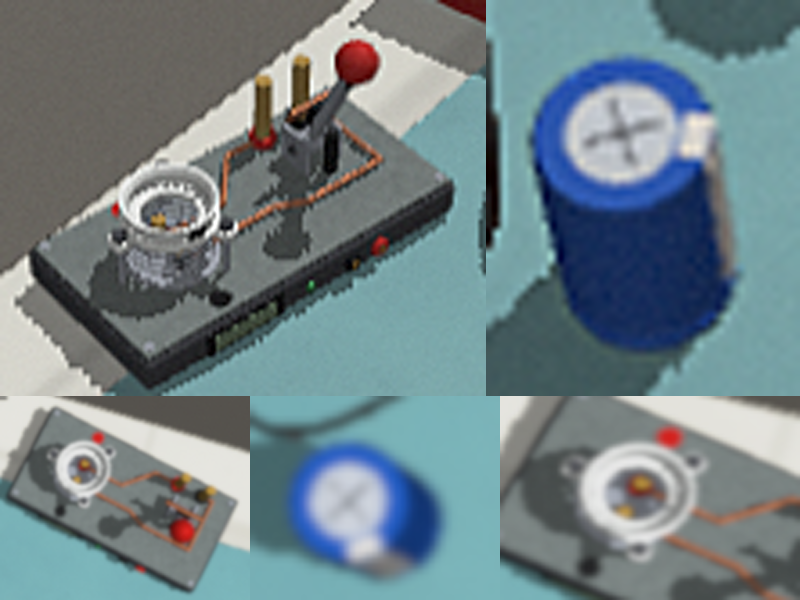

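The crops show the knob and ring clearly. The cap's tick is at its right in the scene view and at the bottom (towards the robot) in the top view. The black disc is on the tester's front side and the red one at the back. Next I'll extract sub-pixel features and triangulate.

```bash
cat > b.py <<'E'
from h import *
im={n:cv2.imread(f"pics/{n}0.png") for n in CI}
def blob(n,x,y,w,h,f):
    hsv=cv2.cvtColor(im[n][y:y+h,x:x+w],cv2.COLOR_BGR2HSV).astype(int);m=f(hsv[...,0],hsv[...,1],hsv[...,2]).astype(np.uint8)
    cs=cv2.findContours(m,cv2.RETR_EXTERNAL,cv2.CHAIN_APPROX_NONE)[0];c=max(cs,key=cv2.contourArea)
    (cx,cy),ax,_=cv2.fitEllipse(c);return (round(cx+x,1),round(cy+y,1)),np.round(ax,1),m.sum()
W=lambda h,s,v:(s<70)&(v>150)
R=lambda h,s,v:((h<8)|(h>172))&(s>140)&(v>70)
kn=[blob("scene",355,150,20,22,R),blob("top",424,213,20,20,R)]
ds=[blob("scene",248,344,19,22,W),blob("top",194,214,17,15,W)]
rg=[blob("scene",293,185,36,28,W),blob("top",364,172,32,32,lambda h,s,v:(s<60)&(v>170))]
for nm,b in(("knob",kn),("capdisc",ds),("ring",rg)): print(nm,b,*[np.round(x,4) for x in tri(b[0][0],b[1][0])])
print("captop",plane("scene",*ds[0][0],.066),plane("top",*ds[1][0],.066))
print("ringtop man",tri((312.1,200.8),(380,189.2)),plane("scene",312.1,200.8,.0705),plane("top",380,189.2,.0705))
print("tick",plane("scene",270.,354.3,.066),plane("top",205.5,231.8,.066))
print("black",plane("scene",326.2,227.6,.028),plane("top",367.5,211.5,.028));print("red",plane("top",388,172.4,.028))
# box top corners from crop (front-left, front-right, back-right) scene; top
S=lambda u,v:(265+u/3.6,145+v/3.6);T=lambda u,v:(335+u/1.852,150+(v-396)/1.8545)
for p in(S(150,365),S(452,183),S(32,247)):print("S",plane("scene",*p,.028))
for p in(T(9,492),T(189,589),T(237,499),T(56,408)):print("T",plane("top",*p,.028))
E
python3 b.py
```

```text
knob [((363.6, 161.8), array([10.5, 11.1]), np.uint64(106)), ((433.1, 222.7), array([12.5, 12.9]), np.uint64(143))] [ 0.4631 -0.0308  0.1173] 0.0021
capdisc [((258.9, 353.6), array([13.2, 15.2]), np.uint64(176)), ((201.8, 222.9), array([11.4, 12.2]), np.uint64(125))] [0.4587 0.3865 0.064 ] 0.0035
ring [((312.7, 197.8), array([24.5, 32.7]), np.uint64(353)), ((379.9, 188.4), array([28.7, 29.2]), np.uint64(441))] [0.5287 0.0589 0.0745] 0.0042
captop [0.45623136 0.38692756 0.066     ] [0.46012428 0.38678686 0.066     ]
ringtop man (array([0.52972151, 0.05795496, 0.06518694]), np.float64(0.0024863621252727112)) [0.5259588  0.06255115 0.0705    ] [0.529946   0.05894347 0.0705    ]
tick [0.44053789 0.38081238 0.066     ] [0.44377338 0.37924951 0.066     ]
black [0.48953377 0.07804587 0.028     ] [0.49370361 0.07780641 0.028     ]
red [0.57096874 0.03912988 0.028     ]
S [0.50210253 0.13622363 0.028     ]
S [ 0.40900078 -0.05623561  0.028     ]
S [0.59818492 0.08722017 0.028     ]
T [0.51130304 0.13122331 0.028     ]
T [ 0.41482299 -0.0566952   0.028     ]
T [ 0.50982065 -0.10690498  0.028     ]
T [0.60124362 0.08366222 0.028     ]
```

Features agree between views to about 4 mm:
- **Knob:** about (0.463, -0.031, 0.117)
- **Nest:** about (0.529, 0.060)
- **Cap:** about (0.458, 0.387)
- **Tester yaw:** about -26.6°

The heights match the text. Lever first.

Units first: shifts go in units of 50 mm and turns go in units of 10 degrees. So 0.378 m is 7.56, -0.361 m is -7.22, 35 degrees is 3.5.

```bash
cat > to.py <<'E'
import sys
from h import *
from scipy.spatial.transform import Rotation as Ro
x,y,z,yaw=map(float,sys.argv[1:5]);o=bot.get_obs()
R=Ro.from_euler("xyz",o["tcp_rot"],degrees=True).as_matrix()
d=R.T@(np.array([x,y,z])-o["ee_pos"])
print("d",np.round(d,4),"turn",round((o["tcp_rot"][2]-yaw+90)%180-90,2),"|d|",round(np.linalg.norm(d),3),"q",np.round(o["q"],0),"rot",np.round(o["tcp_rot"],1))
E
python3 drive.py '[[7.56, -7.22, 0, 3.5, 0], [7.56, -7.22, 0, 3.5, 0], [7.56, -7.22, 0, 3.5, 0], [7.56, -7.22, 0, 3.5, 0], [7.56, -7.22, 0, 3.5, 0]]' 40; python3 to.py .423 -.011 .22 -26.6
```

```text
time: 0.52
ee_pos: [0.3043, -0.3144, 0.2561]
tcp_rot: [-180.0, 0.0, -8.9]
wrist_force: [0.8, 0.6, -0.4]
opening: 0.0258
grasp_force: 0.0
d [ 0.0702 -0.3182  0.0362] turn 17.67 |d| 0.328 q [-46. -10.  -5.  96.   0. 143.] rot [-180.     0.    -8.9]
```

Joint 6 would run past its range at yaw -26.6, so I'll push with a finger back at yaw 63.4 instead.

Converted, -0.318 m is -6.36, 0.07 m is 1.4, -35.8 degrees is -3.58.

```bash
python3 drive.py '[[1.4, -6.36, 0.72, -3.58, 0], [1.4, -6.36, 0.72, -3.58, 0], [1.4, -6.36, 0.72, -3.58, 0], [1.4, -6.36, 0.72, -3.58, 0], [1.4, -6.36, 0.72, -3.58, 0]]'; python3 to.py .423 -.011 .22 63.4
```

```text
time: 0.93
ee_pos: [0.3784, -0.1209, 0.2333]
tcp_rot: [180.0, -0.0, 27.6]
wrist_force: [0.7, -1.1, 0.5]
opening: -0.0001
grasp_force: 0.0
d [ 0.0904 -0.0768  0.0133] turn -35.85 |d| 0.119 q [-18. -16. -12.  94.  -0. 135.] rot [180.   -0.   27.6]
```

```bash
python3 drive.py '[[1.8, -1.54, 0.26, -3.58, 0], [1.8, -1.54, 0.26, -3.58, 0], [1.8, -1.54, 0.26, -3.58, 0], [1.8, -1.54, 0.26, -3.58, 0], [1.8, -1.54, 0.26, -3.58, 0]]'; python3 to.py .423 -.011 .133 63.4
```

```text
time: 1.35
ee_pos: [0.4233, -0.0111, 0.2197]
tcp_rot: [-179.9, 0.0, 63.6]
wrist_force: [0.6, -0.1, 0.5]
opening: 0.0
grasp_force: 0.0
d [-0.     -0.0002  0.0867] turn 0.23 |d| 0.087 q [ -2. -13. -11.  92.   0. 115.] rot [-179.9    0.    63.6]
```

Converted, 0.086 m is 1.72.

```bash
python3 drive.py '[[0, 0, 1.72, 0, 0], [0, 0, 1.72, 0, 0], [0, 0, 1.72, 0, 0], [0, 0, 1.72, 0, 0]]'; python3 drive.py '[[0, 0.4, 0, 0, 0], [0, 0.8, 0, 0, 0], [0, 1.1, 0, 0, 0], [0, 1.1, 0, 0, 0]]'
```

```text
time: 1.68
ee_pos: [0.4216, -0.0131, 0.133]
tcp_rot: [-179.8, 0.1, 63.0]
wrist_force: [-0.6, -0.2, -0.1]
opening: 0.0001
grasp_force: 0.0
time: 2.02
ee_pos: [0.4749, -0.0391, 0.1377]
tcp_rot: [179.8, -0.1, 63.0]
wrist_force: [-2.7, 1.6, 2.4]
opening: -0.0005
grasp_force: 1.5
```

```bash
python3 -c "
from h import *
S=bot.camera('scene');T=bot.camera('top')
a=cv2.resize(S[120:260,260:420],(400,350),interpolation=2);b=cv2.resize(T[145:265,330:470],(400,350),interpolation=2)
cv2.imwrite('pics/l1.png',np.hstack([a,b]))"
```

```text
(no output)
```

View pics/l1.png

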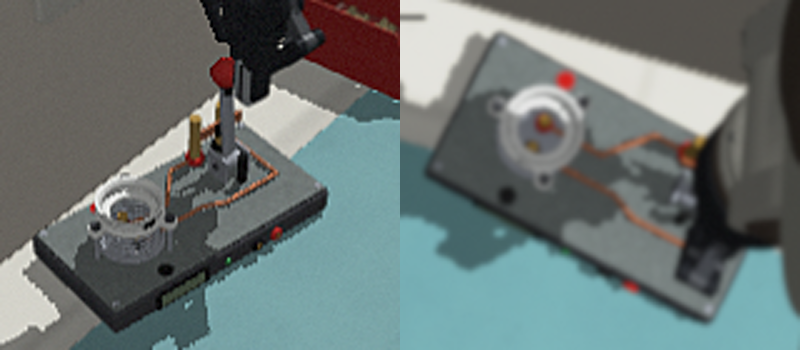

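The lever is about vertical with the finger behind the knob. I'll continue to the stop, watching the force.

Converted, 0.022 m is 0.44, 0.012 m is 0.24.

```bash
python3 drive.py '[[0, 0.24, -0.1, 0, 0], [0, 0.44, -0.1, 0, 0], [0, 0.44, -0.1, 0, 0], [0, 0.44, -0.1, 0, 0]]'|sed -n 2,4p; for i in 1; do :; done; python3 drive.py '[[0, 0.08, 0, 0, 0], [0, 0.12, 0, 0, 0], [0, 0.12, 0, 0, 0]]' | sed -n 2,4p
```

```text
ee_pos: [0.4919, -0.0481, 0.1403]
tcp_rot: [180.0, -0.0, 63.0]
wrist_force: [-2.5, 1.2, 5.0]
ee_pos: [0.4971, -0.0508, 0.1393]
tcp_rot: [-180.0, -0.0, 63.0]
wrist_force: [-1.4, 2.6, 1.4]
```

Converted, 0.005 m is 0.1, 0.003 m is 0.06.

```bash
python3 drive.py '[[0, 0.06, 0, 0, 0], [0, 0.1, 0, 0, 0], [0, 0.1, 0, 0, 0]]' | sed -n 2,4p; python3 drive.py '[[0, 0.06, 0, 0, 0], [0, 0.08, 0, 0, 0], [0, 0.08, 0, 0, 0]]' | sed -n 2,4p
```

```text
ee_pos: [0.5003, -0.0525, 0.1389]
tcp_rot: [-179.8, 0.0, 63.0]
wrist_force: [-9.6, 6.3, 3.3]
ee_pos: [0.5016, -0.0533, 0.1386]
tcp_rot: [-179.5, 0.0, 63.1]
wrist_force: [-21.5, 12.7, 7.8]
```

The force jumped to 25 N and the arm stalled after 66–70 mm of knob travel, so this is the stop. I'll record the knob position, then retreat.

```bash
cat > k.py <<'E'
from h import *
S=bot.camera('scene');h=cv2.cvtColor(S[130:180,335:380],cv2.COLOR_BGR2HSV)
m=((h[...,0]<8)|(h[...,0]>172))&(h[...,1]>140)&(h[...,2]>70)
_,_,s,c=cv2.connectedComponentsWithStats(m.astype(np.uint8));i=1+s[1:,4].argmax()
print("knob px",c[i]+[335,130],s[i,4])
kn=np.array([.463,-.031,.117]);print("pred rest",proj("scene",kn),"stop",proj("scene",kn+np.array([.0592,-.0297,0])))
E
python3 k.py; python3 drive.py '[[0, -0.8, 0, 0, 0], [0, -1.6, 0, 0, 0], [0, -2.2, 0, 0, 0], [0, -2.2, 0, 0, 0], [0, -2.2, 0, 0, 0]]' | head -4; python3 k.py;  python3 to.py .458 .387 .2 113
```

```text
knob px [339.88888889 144.56790123] 81
pred rest [363.10924577 161.78899845] stop [340.98314668 144.68731367]
time: 3.67
ee_pos: [0.407, -0.0048, 0.1401]
tcp_rot: [179.9, -0.0, 63.1]
wrist_force: [0.6, -0.5, -0.5]
knob px [363.7047619  161.75238095] 105
pred rest [363.10924577 161.78899845] stop [340.98314668 144.68731367]
d [ 0.3723 -0.1328 -0.0601] turn -49.95 |d| 0.4 q [ -1. -16. -22.  84.  -0. 116.] rot [179.9  -0.   63.1]
```

The knob reached the predicted stop pixel and sprang back to its rest pixel. Next, the capacitor.

```bash
R='x'; python3 drive.py '[[7.44, -2.66, -1.2, -3.58, 0.085], [7.44, -2.66, -1.2, -3.58, 0.085], [7.44, -2.66, -1.2, -3.58, 0.085], [7.44, -2.66, -1.2, -3.58, 0.085], [7.44, -2.66, -1.2, -3.58, 0.085]]' | head -4;  python3 to.py .458 .387 .2 113
```

```text
time: 4.13
ee_pos: [0.4346, 0.2012, 0.171]
tcp_rot: [179.9, 0.0, 99.1]
wrist_force: [0.6, -0.8, 0.7]
d [ 0.1798  0.0526 -0.029 ] turn -13.88 |d| 0.19 q [ 25.  -6. -10.  86.  -0. 106.] rot [179.9   0.   99.1]
```

Converted, 0.18 m is 3.6, 0.053 m is 1.06, -13.9 degrees is -1.39.

```bash
python3 drive.py '[[3.6, 1.06, -0.58, -1.39, 0.085], [3.6, 1.06, -0.58, -1.39, 0.085], [3.6, 1.06, -0.58, -1.39, 0.085], [3.6, 1.06, -0.58, -1.39, 0.085], [3.6, 1.06, -0.58, -1.39, 0.085]]' | head -4; python3 drive.py '[[0, 0, 0, 0, 0.085]]'>/dev/null; python3 to.py .458 .387 .051 113
python3 -c "
from h import *
S=bot.camera('scene');T=bot.camera('top')
a=cv2.resize(S[310:410,200:320],(400,333),interpolation=2);b=cv2.resize(T[174:274,145:265],(400,333),interpolation=2)
cv2.imwrite('pics/c1.png',np.hstack([a,b]))"
```

```text
time: 4.55
ee_pos: [0.4594, 0.3893, 0.1991]
tcp_rot: [179.9, -0.0, 112.8]
wrist_force: [2.1, -0.9, 0.6]
d [-0.0019 -0.0025  0.1476] turn -0.13 |d| 0.148 q [ 40.  11.  11.  89.   0. 107.] rot [180.   -0.  112.9]
```

View pics/c1.png

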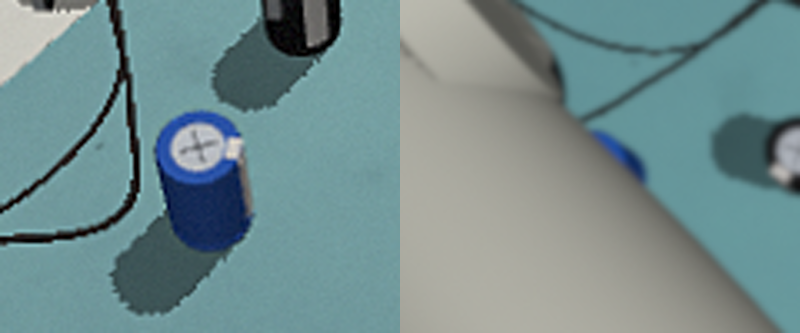

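The cap at scene crop (200,148) is untouched and there is free room for the fingers. In the top view the arm hides it. Descend and grip.

Converted, 0.148 m is 2.96, 0.115 m is 2.3.

```bash
python3 drive.py '[[-0.04, -0.05, 0.8, 0, 0.085], [-0.04, -0.05, 1.6, 0, 0.085], [-0.04, -0.05, 2.3, 0, 0.085], [-0.04, -0.05, 2.96, 0, 0.085], [-0.04, -0.05, 2.96, 0, 0.085]]' | head -4; python3 drive.py '[[0, 0, 0, 0, 0.085], [0, 0, 0, 0, 0], [0, 0, 0, 0, 0], [0, 0, 0, 0, 0], [0, 0, 0, 0, 0]]' 40;python3 drive.py '[[0, 0, 0, 0, 0], [0, 0, 0, 0, 0], [0, 0, 0, 0, 0]]' 70
```

```text
time: 5.15
ee_pos: [0.4543, 0.3786, 0.0446]
tcp_rot: [-179.4, 0.2, 112.6]
wrist_force: [-0.7, -0.3, -1.2]
time: 5.57
ee_pos: [0.4575, 0.3831, 0.0538]
tcp_rot: [179.8, -0.1, 112.7]
wrist_force: [0.7, 0.1, 12.3]
opening: 0.038
grasp_force: 18.2
time: 5.82
ee_pos: [0.4575, 0.3831, 0.054]
tcp_rot: [179.8, -0.0, 112.7]
wrist_force: [0.7, -0.9, 7.0]
opening: 0.0376
grasp_force: 69.6
```

```bash
python3 drive.py '[[0, 0, -0.8, 0, 0], [0, 0, -1.6, 0, 0], [0, 0, -2.4, 0, 0], [0, 0, -2.8, 0, 0], [0, 0, -2.8, 0, 0]]' | sed -n '2,6p'; python3 to.py .529 .06 .19 63.1
```

```text
ee_pos: [0.458, 0.3837, 0.1985]
tcp_rot: [179.5, -0.2, 112.7]
wrist_force: [0.8, 0.7, -1.2]
opening: 0.0377
grasp_force: 70.6
d [-0.326  -0.0596  0.0071] turn 49.63 |d| 0.331 q [ 40.  10.   9.  89.  -0. 107.] rot [179.5  -0.2 112.7]
```

Converted, -0.326 m is -6.52, -0.06 m is -1.2, 35.8 degrees is 3.58.

```bash
python3 drive.py '[[-6.52, -1.2, 0.14, 3.58, 0], [-6.52, -1.2, 0.14, 3.58, 0], [-6.52, -1.2, 0.14, 3.58, 0], [-6.52, -1.2, 0.14, 3.58, 0], [-6.52, -1.2, 0.14, 3.58, 0]]' | sed -n '2,6p'; python3 to.py .529 .06 .19 63.1
```

```text
ee_pos: [0.5007, 0.1772, 0.1869]
tcp_rot: [-180.0, 0.0, 76.6]
wrist_force: [0.9, -0.4, -1.9]
opening: 0.0375
grasp_force: 70.7
d [-0.1074  0.0547 -0.0031] turn 13.51 |d| 0.121 q [ 19.   2.  -1.  87.  -0. 123.] rot [-180.     0.    76.6]
```

```bash
python3 drive.py '[[-2.14, 1.1, 0, 1.35, 0], [-2.14, 1.1, 0.2, 1.35, 0], [-2.14, 1.1, 0.4, 1.35, 0], [-2.14, 1.1, 0.4, 1.35, 0], [-2.14, 1.1, 0.4, 1.35, 0]]' | sed -n '2,6p';  python3 drive.py '[[0, 0, 0, 0, 0]]'|sed -n 2,3p; python3 to.py .529 .06 .17 63.1
python3 -c "
from h import *
S=bot.camera('scene');T=bot.camera('top');cv2.imwrite('pics/sN.png',S);cv2.imwrite('pics/tN.png',T)
a=cv2.resize(S[130:250,260:380],(600,600),interpolation=2);b=cv2.resize(T[150:230,340:420],(200,200),interpolation=2)
c=np.zeros((600,200,3),np.uint8);c[:200]=b;cv2.imwrite('pics/n1.png',np.hstack([a,c]))"
```

```text
ee_pos: [0.5299, 0.0604, 0.1661]
tcp_rot: [-179.9, 0.1, 63.2]
wrist_force: [-0.0, 0.2, -0.7]
opening: 0.0378
grasp_force: 70.7
ee_pos: [0.5301, 0.0623, 0.1672]
tcp_rot: [-180.0, 0.0, 63.4]
d [-0.0026  0.0001 -0.0028] turn 0.3 |d| 0.004 q [  7.   2.  -3.  85.   0. 123.] rot [-180.     0.    63.4]
```

View pics/n1.png

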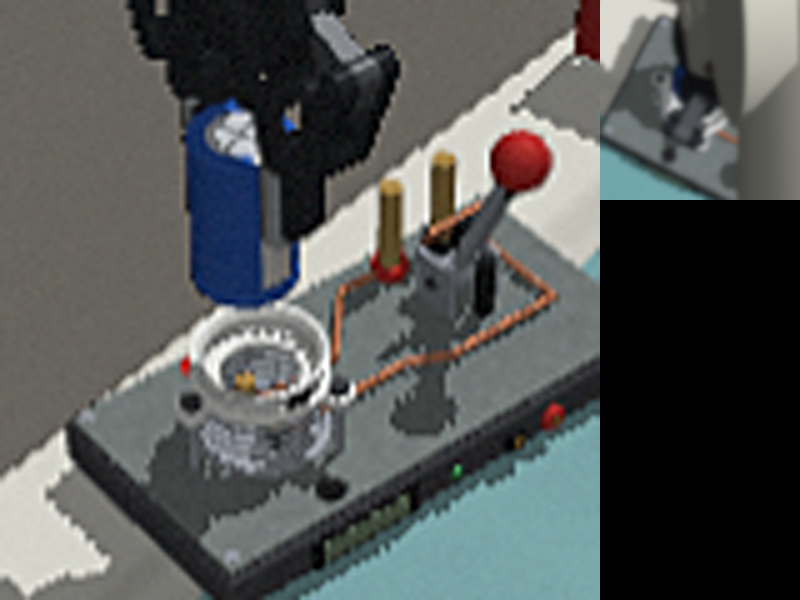

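The cap is in hand above the ring, with the stripe (crop (277,265)) on the front side under the front finger and facing the black mark. The ring rim centre is at crop (260,356) and the cap axis at about u=245. I'll measure the offset with this one camera.

```bash
cat > m.py <<'E'
from h import *
import sys
S=cv2.imread("pics/sN.png");zb=float(sys.argv[1])
h=cv2.cvtColor(S,cv2.COLOR_BGR2HSV).astype(int);H,s,v=h[...,0],h[...,1],h[...,2]
b=((abs(H-114)<12)&(s>140)&(v>50));b[:150]=0;b[200:]=0;b[:,:290]=0;b[:,330:]=0
ys,xs=np.where(b);print("blue u",xs.min(),xs.max(),"v",ys.min(),ys.max())
for r in range(ys.max()-12,ys.max()+1): print(r,xs[ys==r].min(),xs[ys==r].max(),end=" | ")
print()
w=(s<60)&(v>140);w[:185]=0;w[216:]=0;w[:,:295]=0;w[:,330:]=0
for r in range(190,214,1):
    q=np.where(w[r])[0]
    if len(q): print(r,q.min(),q.max(),end=" | ")
E
python3 m.py .113; python3 -c "
from h import *
# predicted extents for cap bottom circle & ring rim at guess positions
t=np.linspace(0,2*np.pi,721)
def ext(C,r,z):
    p=np.array([proj('scene',[C[0]+r*np.cos(a),C[1]+r*np.sin(a),z]) for a in t]);return p.min(0).round(2),p.max(0).round(2)
print('cap',ext((.5301,.0623),.02,.113));print('cap+1cm x,y',ext((.5401,.0623),.02,.113),ext((.5301,.0723),.02,.113))
print('ring',ext((.529,.06),.027,.0705))"
```

```text
blue u 297 319 v 150 190
178 299 311 | 179 298 319 | 180 298 319 | 181 299 319 | 182 299 319 | 183 298 319 | 184 299 319 | 185 299 319 | 186 299 318 | 187 300 317 | 188 300 316 | 189 302 315 | 190 303 312 | 
190 315 317 | 191 303 319 | 192 303 321 | 193 301 322 | 194 299 323 | 195 298 324 | 196 298 324 | 197 296 325 | 198 295 325 | 199 295 325 | 200 295 325 | 201 295 325 | 202 295 325 | 203 301 325 | 204 301 325 | 205 302 325 | 206 303 325 | 207 303 325 | 208 314 325 | 209 311 329 | 210 311 329 | 211 316 316 | 212 316 325 | 213 307 325 | cap (array([298.66, 176.08]), array([320.53, 190.83]))
cap+1cm x,y (array([293.8 , 174.58]), array([315.61, 189.24])) (array([296.15, 179.35]), array([318.16, 194.29]))
ring (array([296.95, 189.71]), array([325.55, 209.6 ]))
```

```bash
python3 to.py .5275 .0605 .136 63.2; python3 drive.py '[[-0.05, -0.03, 0.3, 0.02, 0], [-0.05, -0.03, 0.62, 0.02, 0], [-0.05, -0.03, 0.62, 0.02, 0], [-0.05, -0.03, 0.62, 0.02, 0]]' | sed -n '2,6p';  python3 to.py .5275 .0605 .136 63.2
python3 -c "
from h import *
S=bot.camera('scene');cv2.imwrite('pics/sN.png',S)
cv2.imwrite('pics/n2.png',cv2.resize(S[160:220,280:345],(780,600)[:0] or (650,600),interpolation=2))"
```

```text
d [-0.0038 -0.0012  0.0317] turn 0.31 |d| 0.032 q [  7.   2.  -3.  85.   0. 123.] rot [180.   -0.   63.5]
ee_pos: [0.5273, 0.0618, 0.1363]
tcp_rot: [-179.9, 0.0, 63.3]
wrist_force: [0.6, 0.4, -1.1]
opening: 0.0378
grasp_force: 70.7
d [-0.001   0.0007  0.0003] turn 0.13 |d| 0.001 q [  7.   2.  -7.  82.   0. 123.] rot [-179.9    0.    63.3]
```

View pics/n2.png

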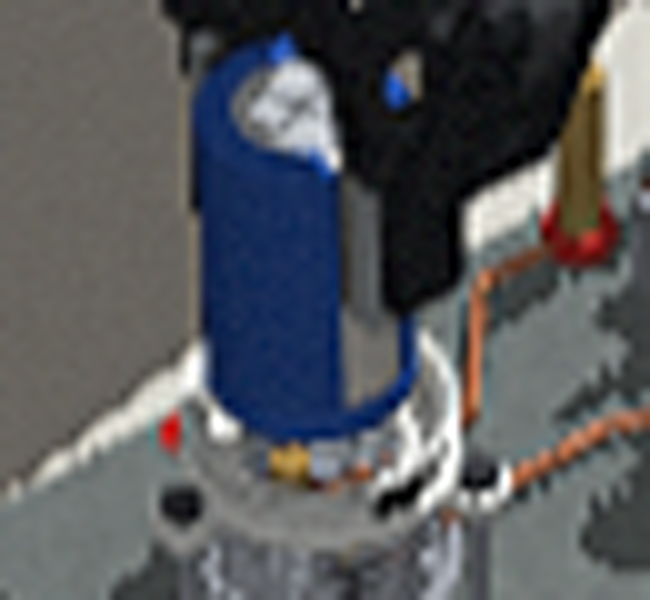

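```bash
python3 -c "
from h import *
from scipy.optimize import fsolve
t=np.linspace(0,2*np.pi,361)
def ext(C,r,z):
    p=np.array([proj('scene',[C[0]+r*np.cos(a),C[1]+r*np.sin(a),z]) for a in t]);return p.min(0),p.max(0)
def cap(C,z=.082):
    a,b=ext(C,.02,z);return [(a[0]+b[0])/2-310.65,b[1]-203.2]
def ring(C):
    a,b=ext(C,.027,.0705);return [(a[0]+b[0])/2-311.7,a[1]-190.3]
c=fsolve(cap,[.528,.06]);r=fsolve(ring,[.528,.06]);print('cap',c,'w',ext(c,.02,.082),'ring',r,ext(r,.027,.0705))
s=plane('scene',315.7+1,200,.082);print('stripe ang',np.degrees(np.arctan2(*(s[:2]-c)[::-1])),np.linalg.norm(s[:2]-c))
for z in(.0705,.066):
  p=plane('scene',280+40-.5,160+48.8-.5,z);print('patch',np.degrees(np.arctan2(*(p[:2]-r)[::-1])),np.linalg.norm(p[:2]-r))
d=plane('scene',326.2,227.6,.028)[:2]-r;print('disc',np.degrees(np.arctan2(*d[::-1])),np.linalg.norm(d))
print('expect',180-26.6)"
```

```text
cap [0.52896417 0.06197882] w (array([299.95850151, 188.43440291]), array([321.34149849, 203.2       ])) ring [0.52749735 0.0611262 ] (array([297.38700883, 190.3       ]), array([326.01299117, 210.23004068]))
stripe ang 159.8562739502844 0.016279259978714128
patch 149.2344414724447 0.026572386843528816
patch 155.3767826011474 0.02291110462769074
disc 155.97834295263982 0.041563306440635474
expect 153.4
```

The cap is within about 2 mm of the nest axis and its stripe within a few degrees of the mark. I'll correct the offset and lower while watching the force.

Converted, -0.0015 m is -0.03, 0.012 m is 0.24.

```bash
python3 drive.py '[[-0.03, -0.02, 0.08, 0, 0], [-0.03, -0.02, 0.16, 0, 0], [-0.03, -0.02, 0.24, 0, 0], [-0.03, -0.02, 0.24, 0, 0]]' | sed -n '2,4p';python3 drive.py '[[0, 0, 0.06, 0, 0], [0, 0, 0.1, 0, 0], [0, 0, 0.1, 0, 0]]' | sed -n '2,4p'
```

```text
ee_pos: [0.526, 0.0598, 0.1237]
tcp_rot: [-180.0, 0.0, 63.2]
wrist_force: [-0.7, -0.1, -1.6]
ee_pos: [0.5265, 0.0596, 0.1195]
tcp_rot: [180.0, -0.0, 63.2]
wrist_force: [0.4, -1.3, 4.2]
```

Converted, 0.002 m is 0.04.

```bash
python3 drive.py '[[0, 0, 0.04, 0, 0], [0, 0, 0.04, 0, 0], [0, 0, 0.04, 0, 0]]' | sed -n '2,4p'
python3 -c "
from h import *
S=bot.camera('scene');T=bot.camera('top');cv2.imwrite('pics/sN2.png',S)
cv2.imwrite('pics/n3.png',cv2.resize(S[165:235,280:345],(650,600)[:0] or (557,600),interpolation=2))"
```

```text
ee_pos: [0.5266, 0.0597, 0.1178]
tcp_rot: [179.9, -0.0, 63.2]
wrist_force: [1.4, -1.7, 4.4]
```

View pics/n3.png

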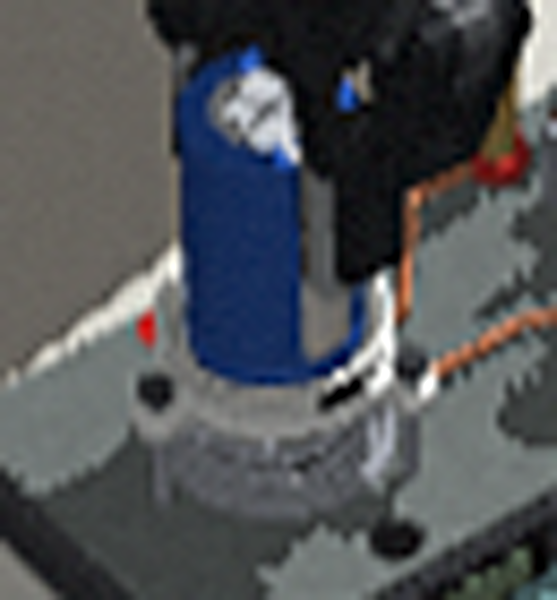

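The cap's lower edge is at the flare, front/camera side, and the lateral force asks for a shift to +x, -y. The stripe (crop 302–352) is about 4° past the black patch (320–372). I'll shift about 1.3 mm and turn 3°.

Converted, 0.0012 m is 0.024, -0.001 m is -0.02, 3 degrees is 0.3.

```bash
python3 drive.py '[[-0.01, 0.024, -0.02, 0.3, 0], [-0.01, 0.024, -0.02, 0.3, 0], [-0.01, 0.024, -0.02, 0.3, 0]]' | sed -n '2,4p'; python3 drive.py '[[0, 0, 0.04, 0, 0], [0, 0, 0.06, 0, 0], [0, 0, 0.06, 0, 0]]' | sed -n '2,4p'; python3 drive.py '[[0, 0, 0.02, 0, 0], [0, 0, 0.04, 0, 0], [0, 0, 0.04, 0, 0]]' | sed -n '2,4p'
```

```text
ee_pos: [0.5269, 0.059, 0.1183]
tcp_rot: [-180.0, -0.0, 60.3]
wrist_force: [-0.4, -0.5, 2.0]
ee_pos: [0.527, 0.0586, 0.1148]
tcp_rot: [-180.0, 0.0, 60.3]
wrist_force: [2.1, -2.1, -1.4]
ee_pos: [0.5271, 0.0587, 0.1133]
tcp_rot: [180.0, 0.0, 60.2]
wrist_force: [0.1, -3.0, 2.8]
```

Converted, 0.004 m is 0.08, 0.002 m is 0.04.

```bash
python3 drive.py '[[-0.008, 0.008, 0.04, 0, 0], [-0.01, 0.01, 0.08, 0, 0], [-0.01, 0.01, 0.08, 0, 0]]' | sed -n '2,4p'; python3 drive.py '[[0, 0, 0.04, 0, 0], [0, 0, 0.08, 0, 0], [0, 0, 0.08, 0, 0]]' | sed -n '2,6p'
```

```text
ee_pos: [0.5271, 0.0585, 0.1091]
tcp_rot: [-180.0, -0.0, 60.2]
wrist_force: [-1.3, 1.5, 4.4]
ee_pos: [0.5272, 0.0585, 0.1054]
tcp_rot: [-180.0, -0.0, 60.2]
wrist_force: [-1.3, 1.0, 6.2]
opening: 0.0375
grasp_force: 71.1
```

Converted, 0.004 m is 0.08, 0.002 m is 0.04.

```bash
python3 drive.py '[[0, 0, 0.04, 0, 0], [0, 0, 0.08, 0, 0], [0, 0, 0.08, 0, 0]]' | sed -n '2,4p'; python3 drive.py '[[0, 0, 0.02, 0, 0], [0, 0, 0.04, 0, 0], [0, 0, 0.04, 0, 0]]' | sed -n '2,4p'; python3 drive.py '[[0, 0, 0.02, 0, 0], [0, 0, 0.02, 0, 0], [0, 0, 0.02, 0, 0]]' | sed -n '2,6p'
```

```text
ee_pos: [0.5272, 0.0585, 0.1021]
tcp_rot: [-180.0, -0.1, 60.2]
wrist_force: [-2.4, 1.5, 8.3]
ee_pos: [0.5272, 0.0586, 0.1018]
tcp_rot: [180.0, -0.1, 60.2]
wrist_force: [-8.9, 0.7, 22.0]
ee_pos: [0.5273, 0.0586, 0.1018]
tcp_rot: [179.9, -0.1, 60.2]
wrist_force: [-11.1, 0.7, 29.5]
opening: 0.0373
grasp_force: 74.1
```

The force jumped and the arm stalled after about 11.7 mm of travel from the seat. I'll check with a picture.

```bash
python3 drive.py '[[0, 0, 0, 0, 0], [0, 0, 0, 0, 0], [0, 0, 0, 0, 0]]' | sed -n '2,6p'; python3 -c "
from h import *
S=bot.camera('scene')
cv2.imwrite('pics/n4.png',cv2.resize(S[155:235,270:370],(750,600),interpolation=2))"; python3 k.py | head -1
```

```text
ee_pos: [0.5273, 0.0586, 0.1018]
tcp_rot: [179.9, -0.1, 60.3]
wrist_force: [-11.2, 0.5, 29.2]
opening: 0.0375
grasp_force: 74.1
knob px [363.7047619  161.75238095] 105
```

View pics/n4.png

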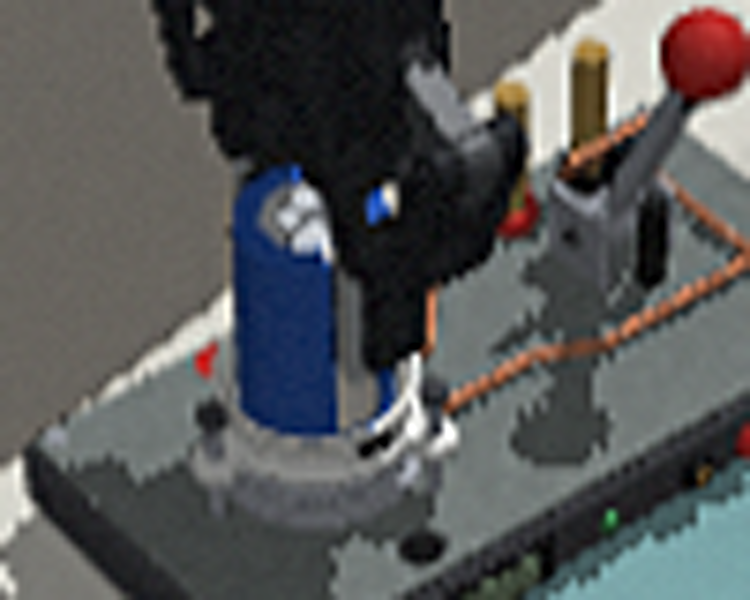

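The ring is down with the cap upright in it at crop (317,430). The stripe (335–382) is over the black patch (362–405), the fingers are clear of the ring and bolts, and the knob is at rest. Handing in.

```bash
python3 -c "
from workcell import bot
print(bot.job_done())"
```

```text
the job is handed in; nothing more can be done
None
```

The job is handed in: with the nest empty I swung the shorting lever to its stop and it sprang back, and the blue capacitor is now held down at the ring's stop (about 29 N push, 74 N grip) with its stripe within a few degrees of the black mark; no verdict came back.

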